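# Load a filter cassette into its stack holder

### The job

In the cassette holder, push the row of three blue-topped filter cassettes back as one block until they stand tight against one another and against the tall end plate. Then take the orange-topped cassette that leans in the draining rest and stand it upright in the slot this opens between the row and the low front lip: lower it until it stands on the holder's floor, and only then let go. Knock no cassette over and leave the other things on the bench where they are.

Things in the scene. Friction and masses are not known exactly. Their poses are not given: they have to be found in the camera images.
- holder: Metal cassette holder, fixed, place and heading vary. Origin: centre of its underside; z up; +x runs along the channel from the low front lip to the tall end plate (within 0.35 rad of world +x). Slippery white floor liner (friction about 0.2), top at z 8 mm. Base x -74 to +78, y +-45. Rails: inner faces y +-33, outer +-41, tops z 22. End plate: face x +59, top z 98, port stubs behind to x +88.
- slot (a point): Point on the holder's floor, mid-slot: 42 mm from the holder's origin towards its -x, 8 mm up; axes as the holder's. Front lip: inner face 17 mm from this point towards -x, outer face 25 mm, top 8 mm above it. The channel, 118 mm from lip to end plate, takes four 28 mm cassettes with 6 mm play, so with the row tight the slot is 34 mm long and 66 mm wide.
- cassette_a: Row cassette, loose: white block with blue top, 28 (x) x 60 (y) x 76 (z) mm, 0.13 to 0.25 kg. Origin: centre of its underside. Stands in the channel, thickness along the holder's x. The farthest, by the end plate (in the tight row at holder x +45 mm). At the start the row has gaps, and 8 to 16 mm to the lip.
- cassette_b: Row cassette, loose: white block with blue top, 28 (x) x 60 (y) x 76 (z) mm, 0.13 to 0.25 kg. Origin: centre of its underside. Stands in the channel, thickness along the holder's x. The middle one (in the tight row at holder x +17 mm). At the start the row has gaps, and 8 to 16 mm to the lip.
- cassette_c: Row cassette, loose: white block with blue top, 28 (x) x 60 (y) x 76 (z) mm, 0.13 to 0.25 kg. Origin: centre of its underside. Stands in the channel, thickness along the holder's x. The nearest to the lip (in the tight row at holder x -11 mm, front face at -25). Pushed low it slides; pushed near its top it tips. At the start the row has gaps, and 8 to 16 mm to the lip.
- new_cassette: The cassette to load, loose: white block with orange top, 28 (x) x 60 (y) x 76 (z) mm, 0.13 to 0.25 kg. Origin: centre of its underside, z to its orange top. Starts in the rest, z leaning 0.45 rad from vertical to the rest's -x (towards the robot), y along the rest's y. Its side edges (y +-30 mm, 60 mm apart) are free to grip from 8 mm above its underside up.
- rest: Grey plastic draining rest, fixed, place and heading vary (x within 0.35 rad of world +x), 110 x 84 mm. Origin on the worktop 26 mm below the centre of the cassette's underside. An inclined ledge carries the cassette; a 54 mm wide inclined back on the -x side reaches 34 mm up its lower face; a toe on the +x side and cheeks at both sides, 8 mm high, stop it sliding.
- petri_dish: Bystander: clear covered dish, 69 mm across, 16 mm high. Origin at the centre of its underside. Not to be moved.
- tube_rack: Bystander: orange microtube rack, 62 x 160 x 42 mm. Origin at the centre of its underside. Not to be moved.
- seal_case: Bystander: flat clear case, 62 x 86 x 17 mm. Origin at the centre of its underside. Not to be moved.
Not all that is in view belongs to the job. Leave any green look-alike of the new_cassette alone.

How it is judged:
By the outcome, as a careful person would: the job done as asked, in the order asked, and still so for the second after the job is handed in, with the robot touching nothing.
It also fails if it takes over 62 s, if anything falls off the work surface, if the arm or the gripper's body presses on something with over 40 N, if the wrist force passes 120 N, or if a joint passes its speed limit or range.

### The arm

A 7-joint arm with a two-finger parallel gripper is mounted at the origin on a cart in front of the work surface, level with it; the furniture and walls round the work are solid. World frame = base frame: x ahead of the robot, y to its left, z up, the work surface at z = 0. Lengths are in mm, angles in rad, forces in N, time in s.
With the tool pointing down it reaches from about 400 to 875 mm from the base axis. Payload 4.4 kg.
Tool frame: the origin (TCP) lies at the very end of the fingers, on their centre line; the grasp point (between the pads) lies 19 mm behind it (ctrl.grasp_offset is the distance from the TCP to the grasp point, in mm); z points along the fingers, y is the line along which they close (so a half turn about z gives the same grasp; the last joint's range is limited). The gripper opens to 85 mm and grips with 20 to 120 N. Pads are 22 mm wide; open, the fingers measure 114 mm over their backs; the gripper's body (76 mm by 85 mm) begins 54 mm behind the grasp point. The pads swing forward as they close: fully open they stand 13 mm farther back than shut.
Start: joints at [1.276, 0.628, 0.038, 1.517, -0.027, 0.996, -0.02], TCP at [147.453, -633.068, 231.313] pointing down, gripper open.
Joint ranges: [-3.06, 3.06], [-0.37, 2.12], [-1.25, 1.32], [0.18, 2.47], [-1.1, 4.24], [0.23, 1.98], [-2.94, 2.94]. Speed limits (rad/s): [2.57, 2.57, 3.14, 3.14, 3.14, 3.14, 3.14].

### API

Orientations are given as [roll, pitch, yaw] about the fixed x, y, z axes, in that order (R = Rz(yaw) Ry(pitch) Rx(roll)).
In Python, from cell import status, cams, ctrl gives the robot as it stands.
- The arm moves only by the tool move_arm, never from a script. Its argument "plan" is a list of rows, each a list of 3 entries, a list of its own where there are three numbers: the shift along the world's x, y, z in mm, then the turn, a rotation vector about the world's x, y, z in degrees, then the opening, from 0 (shut) to 1 (fully open). In form: [[[x, y, z], [wx, wy, wz], gripper], ...]. A call has 1 to 10 rows; each row shifts and turns the commanded pose from where the row before left it; what a row does not reach is not made up. A row lasts 1/8 s, in which the tool goes at most 62.5 mm and 10.7 degrees, less where a joint would pass 70% of its speed; a pose out of reach is approached as far as the arm can. A call with a gripper value outside its range is refused whole. The fingers move at their own pace and stop on an object; the grip force is fixed at half the most. Time passes only in rows, so rows that do not move let the fingers close. It gives the time, the measured TCP pose, the force, the opening and the grip force at its end, in the units of the state.
- status.read_state(): the state, without advancing time (a new reading comes with each control period).
- cams.get_image(name): name is "scene" or "side" or "wrist"; returns the picture (400x640x3 uint8, blue, green, red); there is no depth.
- cams.camera_params(name): a dict with "K" (3x3 intrinsics, pixels), "pose" (4x4, takes a point from camera to world coordinates); the wrist camera has in their place "tool_from_camera" (4x4, takes a point from camera to tool coordinates, whose origin is the TCP and whose axes are the flange's). Camera axes: x right, y down, z forward; pixel columns grow to the right and rows downward; lengths in mm; the calibration is good to about 2 mm. A picture is of the moment at which its call begins: read the wrist's pose just before it. camera_params takes no time and is no camera call.
- ctrl.finish_job(): hands the job in; it is judged then, once.
The state is a dict: "clock": time; "qpos": joint angles; "qd": joint speeds; "tau": joint torques, N m; "eef_pos": TCP position; "tool_rot": TCP orientation; "force": force on the tool from outside, world axes, zero at the start; "torque": the same for the moment, N m; "width": finger opening in mm; "gripper_force": force on a finger pad.
Only numpy, scipy, OpenCV 4.12 (cv2) and the standard library are available. Lean on these libraries where they do the work, as an engineer would, in place of code of your own. Each camera call takes 0.05 s, during which the arm holds its last target. There are 200 camera calls.

## Working session

There is one attempt and no reset: what is moved stays moved. The work goes in short steps, Python scripts to look and compute and a tool call to move; the robot and the scene stay as the last step left them, time stands still between calls to the robot, and variables do not carry over. Pictures are saved under pics/ and viewed, at most 10 in all, crops included, and the job is handed in when it is done.

Besides the shell and the picture viewer there is one more tool, called by a JSON object that holds its "method" and its "body", one argument or row to a line. move_arm: Moves the arm, as the interface text tells. Its arguments: {"type":"object","properties":{"plan":{"type":"array","items":{"type":"array"}}},"required":["plan"]}

```bash
mkdir -p pics
python3 - <<'E'
from cell import status,cams,ctrl
import cv2,numpy as np
for n in("scene","side"):
    cv2.imwrite(f"pics/{n}0.png",cams.get_image(n)); p=cams.camera_params(n); print(n,np.round(p["K"],1).tolist(),np.round(p["pose"],3).tolist())
print(cams.camera_params("wrist")); print(status.read_state())
E
```

```text
scene [[373.2, 0.0, 314.1], [0.0, 373.2, 200.9], [0.0, 0.0, 1.0]] [[-0.8, -0.238, 0.551, 33.538], [-0.6, 0.322, -0.732, 642.073], [-0.003, -0.916, -0.4, 453.79], [0.0, 0.0, 0.0, 1.0]]
side [[427.8, 0.0, 323.1], [0.0, 427.8, 198.0], [0.0, 0.0, 1.0]] [[-1.0, -0.01, -0.014, 577.338], [0.004, 0.649, -0.761, 680.301], [0.016, -0.761, -0.649, 658.402], [0.0, 0.0, 0.0, 1.0]]
{'K': array([[302.36772068,   0.        , 315.2987126 ],
       [  0.        , 302.36772068, 196.92404093],
       [  0.        ,   0.        ,   1.        ]]), 'tool_from_camera': array([[ 3.13591563e-05, -9.55499173e-01, -2.94993780e-01,
         7.66841388e+01],
       [ 9.99998630e-01, -4.58327225e-04,  1.59084845e-03,
         3.05688954e-02],
       [-1.65525806e-03, -2.94993425e-01,  9.55497849e-01,
        -1.42987059e+02],
       [ 0.00000000e+00,  0.00000000e+00,  0.00000000e+00,
         1.00000000e+00]])}
{'clock': 0.1, 'qpos': array([ 1.27617012,  0.62926439,  0.03842078,  1.51824462, -0.02702234,
        0.99631164, -0.0200162 ]), 'qd': array([ 0.0009364 ,  0.00024417,  0.00074804, -0.00159781,  0.00052889,
       -0.0013588 ,  0.00060613]), 'tau': array([ 3.84161613e-03, -5.64531755e+01,  1.23081151e+00, -1.93971813e+01,
        1.13043620e-02,  5.43795351e-03, -2.55840985e-05]), 'eef_pos': array([ 147.36727534, -632.50631821,  230.48111008]), 'tool_rot': array([-3.13988135e+00, -1.53781974e-05,  2.28817763e-01]), 'force': array([-0.20694338, -0.43209359,  0.33354378]), 'torque': array([-0.03579807, -0.01665151,  0.06754717]), 'gripper_force': 0.0, 'width': 85.46537852105868}
```

View pics/scene0.png

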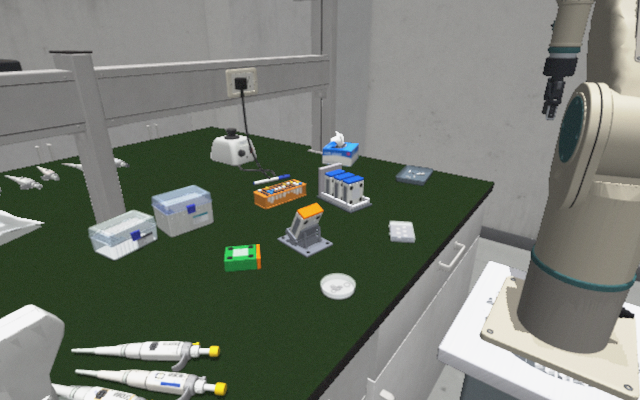

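View pics/side0.png

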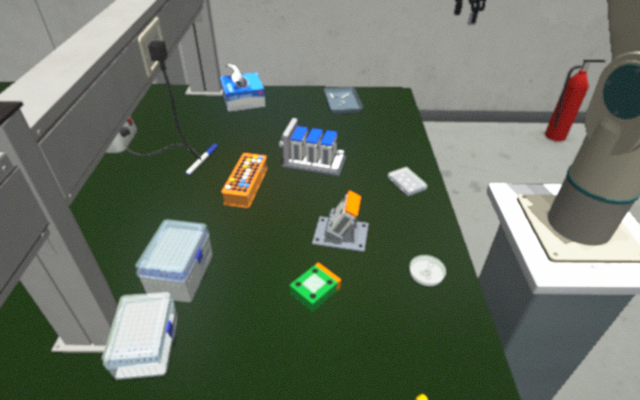

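The scene view shows the orange-topped cassette leaning in the grey rest at (308,225), and the holder with three blue tops at (345,185). The side view shows them at (348,215) and (313,150). The other candidate is the green box with an orange end, at side (316,285). It lies flat on the bench and is the look-alike. The orange-topped cassette in the rest fits the description, and I'll confirm it in one enlarged crop.

Run:
```python
import cv2,numpy as np
a=cv2.imread("pics/side0.png")[110:260,270:380]; b=cv2.imread("pics/scene0.png")[150:260,265:385]
a=cv2.resize(a,None,fx=4,fy=4,interpolation=cv2.INTER_CUBIC)
b=cv2.resize(b,None,fx=3,fy=3,interpolation=cv2.INTER_CUBIC)
c=np.zeros((600,800,3),np.uint8); c[:,:440]=a; c[:330,440:800]=b
cv2.imwrite("pics/crop1.png",c)
```

```text
(no output)
```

View pics/crop1.png

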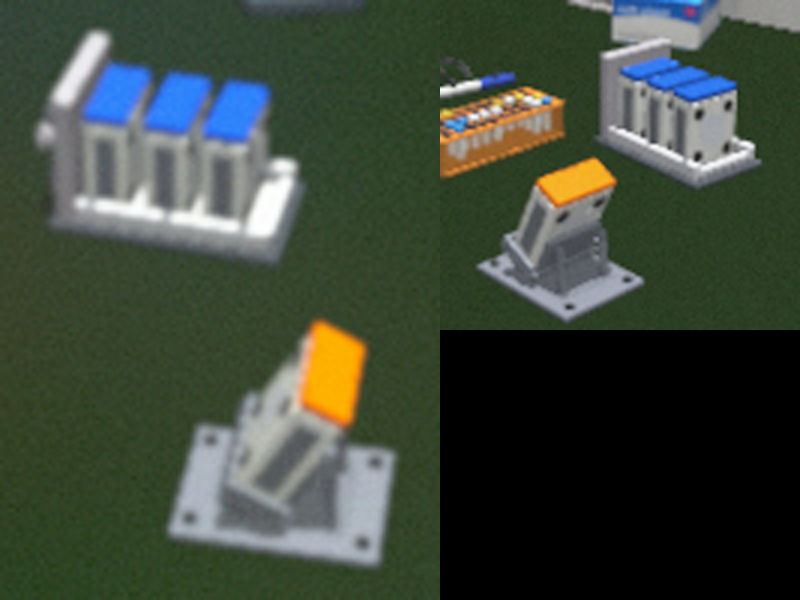

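The crop confirms it: the orange-topped white cassette leans in the grey rest. The blue row has its lip at the right, towards the robot. Next I fit both poses from the corners in the two views.

```bash
cat > fit.py <<'E'
import numpy as np
from cell import cams
from scipy.optimize import least_squares
P={n:cams.camera_params(n) for n in("scene","side")}
def proj(n,X):
    T=np.linalg.inv(P[n]["pose"]); c=X@T[:3,:3].T+T[:3,3]; u=c@P[n]["K"].T; return u[:,:2]/u[:,2:]
def px(n,uv):
    uv=np.array(uv,float); return uv/4+[270,110] if n=="side" else (uv-[440,0])/3+[265,150]
def fit(gen,obs,p0):
    def r(p):
        out=[]
        for n,o in obs.items():
            L=gen([k for k,_ in o],p); c,s=np.cos(p[2]),np.sin(p[2])
            W=np.c_[p[0]+c*L[:,0]-s*L[:,1],p[1]+s*L[:,0]+c*L[:,1],L[:,2]]
            out.append((proj(n,W)-px(n,[v for _,v in o])).ravel())
        return np.concatenate(out)
    s=least_squares(r,p0,loss="soft_l1",x_scale=[10,10,.1]+[5]*(len(p0)-3)); print(np.round(s.x,3)); print(np.round(r(s.x).reshape(-1,2),1).tolist()); return s.x
E
python3 - <<'E'
from fit import *
S,C=np.sin(.45),np.cos(.45)
def gr(keys,p):
    o=[]
    for t,x,y in keys:
        if t=='b': o.append([x+p[3],y,p[4]])
        else: o.append([-76*S+x*C,y,26+76*C+x*S])
    return np.array(o)
fit(gr,{"side":[(('b',55,42),(168,535)),(('b',-55,42),(378,564)),(('b',-55,-42),(396,452)),(('b',55,-42),(200,425)),(('t',14,30),(300,405)),(('t',14,-30),(318,320)),(('t',-14,-30),(366,345)),(('t',-14,30),(349,426))],
"scene":[(('b',55,42),(478,265)),(('b',-55,42),(568,318)),(('b',-55,-42),(643,280)),(('t',14,30),(538,183)),(('t',14,-30),(595,158)),(('t',-14,-30),(615,180)),(('t',-14,30),(553,207))]},[550,100,0,0,4])
def gh(keys,p):
    o=[]
    for t,x,y in keys:
        if t=='b': o.append([x,y,0])
        else: o.append([p["cba".index(t)+3]+x,y,84])
    return np.array(o)
fit(gh,{"side":[(('b',78,45),(52,228)),(('b',-74,45),(278,262)),(('c',14,30),(203,136)),(('c',14,-30),(217,80)),(('c',-14,-30),(271,86)),(('c',-14,30),(262,138)),(('b',14,0),(0,0))][:-1]+[(('b',78,45),(52,228)),(('a',14,30),(84,120)),(('b',-74,45),(278,262))],
"scene":[(('b',-74,45),(695,187)),(('b',-74,-45),(760,162)),(('b',78,45),(598,140)),(('c',14,30),(673,89)),(('c',14,-30),(720,75)),(('c',-14,-30),(737,90)),(('c',-14,30),(690,103))]},[600,-150,0,-20,15,45])
E
```

```text
[ 5.36409e+02  2.66850e+01 -1.89000e-01 -1.22510e+01  5.37600e+00]
[[0.4, -0.8], [0.2, -0.3], [-0.1, -0.0], [0.0, -0.1], [0.4, -1.8], [0.1, 0.3], [-0.1, 0.2], [0.6, -0.7], [-1.1, 0.3], [-1.4, 0.5], [0.2, 0.3], [-1.6, -1.1], [-0.8, -0.1], [-0.1, 0.7], [0.9, -0.5]]
[ 5.82024e+02 -2.37291e+02 -2.46000e-01 -3.57710e+01  1.26790e+01
  4.14030e+01]
[[-0.9, 0.2], [0.1, 1.1], [0.7, -1.7], [2.9, -0.2], [0.1, -0.2], [-2.9, -0.6], [-0.9, 0.2], [0.1, -2.3], [0.1, 1.1], [0.4, 1.6], [0.7, 1.6], [-1.6, 0.9], [-0.3, 0.1], [-1.0, 0.2], [0.3, -2.3], [0.9, -1.9]]
```

{"method": "move_arm", "body": {
  "plan": [
    [[35,41.6,-3],[0,0,-2.72],0.3],
    [[35,41.6,-3],[0,0,-2.72],0.3],
    [[35,41.6,-3],[0,0,-2.72],0.3],
    [[35,41.6,-3],[0,0,-2.72],0.3],
    [[35,41.6,-3],[0,0,-2.72],0.3],
    [[35,41.6,-3],[0,0,-2.72],0.3],
    [[35,41.6,-3],[0,0,-2.72],0.3],
    [[35,41.6,-3],[0,0,-2.72],0.3],
    [[35,41.6,-3],[0,0,-2.72],0.3],
    [[35,41.6,-3],[0,0,-2.72],0.3]
  ]
}}

```text
clock: 1.35
eef_pos: [498.3, -215.6, 201.0]
tool_rot: [3.141, 0.0, -0.248]
force: [0.5, -0.7, 0.1]
width: 25.8
gripper_force: 0.0
```

```bash
cat > look.py <<'E'
import sys,json,cv2,numpy as np
from cell import status,cams
from scipy.spatial.transform import Rotation as R
def snap(name):
    s=status.read_state(); im=cams.get_image("wrist"); cv2.imwrite(f"pics/{name}.png",im)
    T=np.eye(4); T[:3,:3]=R.from_euler("xyz",s["tool_rot"]).as_matrix(); T[:3,3]=s["eef_pos"]
    W=T@cams.camera_params("wrist")["tool_from_camera"]; np.save(f"pics/{name}.npy",W)
    print(s["clock"],np.round(s["eef_pos"],1),np.round(s["tool_rot"],3),np.round(s["force"],1),s["width"])
def ray(name,uv,z):
    W=np.load(f"pics/{name}.npy"); K=cams.camera_params("wrist")["K"]
    d=W[:3,:3]@np.linalg.solve(K,[uv[0],uv[1],1]); return W[:3,3]+d*(z-W[2,3])/d[2]
E
python3 -c "from look import *; snap('w1')"
```

```text
1.35 [ 498.3 -215.6  201. ] [ 3.141  0.    -0.248] [ 0.5 -0.7  0.1] 25.769186338759187
```

View pics/w1.png

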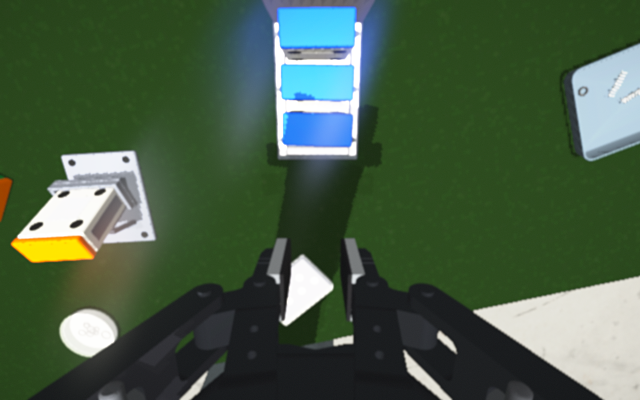

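The picture shows the row ahead of the fingers (image up is holder +x): C's top at (318,130), the lip at (318,155), the rest with the orange cassette at the left, and the seal case below at (305,290).

Run:
```python
from look import *
o=np.array([582,-237.3]);c,s=np.cos(.246),-np.sin(.246);M=np.array([[c,s],[-s,c]])
for l,uv,z in [("lipL",(278,158),14),("lipR",(357,158),14),("C fl",(283,146),84),("C fr",(352,146),84),("C bl",(286,112),84),("A bl",(278,10),84),("A br",(355,10),84),("A fl",(280,46),84),("B fl",(282,97),84),("B fr",(354,100),84),("case",(305,255),17),("case r",(333,286),17),("caseb",(285,325),17)]:
    p=ray('w1',uv,z); print(l,np.round(p,1),np.round(M@(p[:2]-o),1))
```

```text
lipL [ 527.4 -180.6   14. ] [-66.8  41.7]
lipR [ 506.1 -264.7   14. ] [-67.  -45.1]
C fl [ 545.9 -198.9   84. ] [-44.4  28.4]
C fr [ 531.4 -256.1   84. ] [-44.5 -30.6]
C bl [ 572.2 -209.    84. ] [-16.4  25. ]
A bl [ 645.1 -223.4   84. ] [57.8 28.9]
A br [ 630.9 -279.8   84. ] [ 57.8 -29.3]
A fl [ 621. -218.   84.] [33.1 28.2]
B fl [ 584.3 -209.1   84. ] [-4.6 28. ]
B fr [ 567.6 -265.6   84. ] [ -7.  -30.9]
case [ 407.  -179.6   17. ] [-183.7   13.3]
case r [ 357.  -202.5   17. ] [-226.7  -21. ]
caseb [ 315.5 -128.6   17. ] [-285.    40.5]
```

{"method": "move_arm", "body": {
  "plan": [
    [[0,-1,-55],[0,0,0],0.3],
    [[0,0,-55],[0,0,0],0.3],
    [[0,0,-45],[0,0,0],0.3],
    [[0,0,-21],[0,0,0],0.3],
    [[9.7,-2.4,0],[0,0,0],0.3],
    [[9.7,-2.4,0],[0,0,0],0.3],
    [[5.8,-1.4,0],[0,0,0],0.3],
    [[0,0,0],[0,0,0],0.3]
  ]
}}

```text
clock: 2.4
eef_pos: [523.9, -224.6, 26.3]
tool_rot: [3.141, -0.002, -0.246]
force: [0.3, -0.1, 0.1]
width: 25.3
gripper_force: 0.0
```

Run:
```python
from cell import cams
import cv2,numpy as np
a=cams.get_image("side")[90:210,240:400]
cv2.imwrite("pics/s1.png",cv2.resize(a,None,fx=5,fy=5,interpolation=cv2.INTER_CUBIC))
```

```text
(no output)
```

View pics/s1.png

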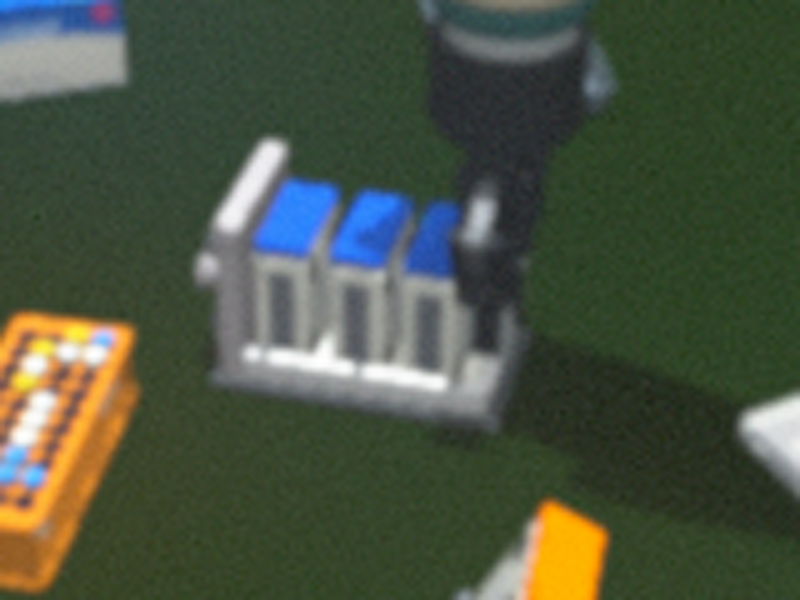

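The finger bracket is wide near C's top at (490,240). I'll tilt the tool so that the tips lead and push low.

{"method": "move_arm", "body": {
  "plan": [
    [[-6,1.5,2],[-1.82,-7.27,0],0.3],
    [[0,0,0],[-1.82,-7.27,0],0.3],
    [[5,-1.2,0],[0,0,0],0.3],
    [[4,-1,0],[0,0,0],0.3],
    [[4,-1,0],[0,0,0],0.3],
    [[4,-1,0],[0,0,0],0.3],
    [[4,-1,0],[0,0,0],0.3],
    [[4,-1,0],[0,0,0],0.3],
    [[0,0,0],[0,0,0],0.3]
  ]
}}

```text
clock: 3.58
eef_pos: [550.7, -220.2, 29.0]
tool_rot: [-3.107, -0.138, -0.241]
force: [-0.2, 0.6, -0.3]
width: 25.8
gripper_force: 0.0
```

Run:
```python
from look import *
s=status.read_state();print(s["qpos"],s["qd"],s["force"],s["torque"]); snap('w2')
a=cams.get_image("side")[90:210,240:400]
cv2.imwrite("pics/s2.png",cv2.resize(a,None,fx=5,fy=5,interpolation=cv2.INTER_CUBIC))
```

```text
[ 0.22243877  0.80948603  0.21863926  1.9540049  -0.69874359  0.32810824
 -0.78786543] [ 0.00492951 -0.00284549 -0.00232098  0.00557822 -0.00475411 -0.00983682
  0.0032001 ] [-0.24934577  0.6400867  -0.34109172] [0.02313723 0.21458863 0.00554872]
3.575 [ 550.7 -220.2   29. ] [-3.107 -0.138 -0.241] [-0.2  0.6 -0.3] 25.812658598485477
```

View pics/s2.png

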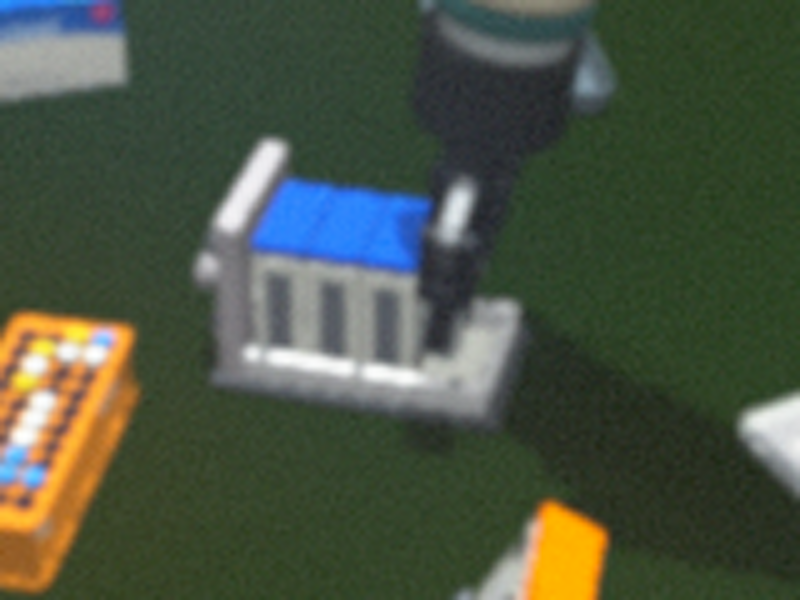

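The row looks nearly tight at (335,225). The tool drifted about 10 mm in y because joint 6 is near its limit, so I'll back off, re-centre and press gently until I feel the end plate.

{"method": "move_arm", "body": {
  "plan": [
    [[-4.8,1.2,0],[0,0,0],0.3],
    [[-2.4,-9.7,0],[0,0,0],0.3],
    [[2.9,-0.7,0],[0,0,0],0.3],
    [[1.9,-0.5,0],[0,0,0],0.3],
    [[0,0,0],[0,0,0],0.3]
  ]
}}

```text
clock: 4.3
eef_pos: [548.1, -229.6, 29.0]
tool_rot: [-3.107, -0.138, -0.241]
force: [-0.4, -0.8, -0.2]
width: 25.7
gripper_force: 0.0
```

{"method": "move_arm", "body": {
  "plan": [
    [[1,-0.25,0],[0,0,0],0.3],
    [[0,0,0],[0,0,0],0.3],
    [[1,-0.25,0],[0,0,0],0.3],
    [[0,0,0],[0,0,0],0.3]
  ]
}}

```text
clock: 4.8
eef_pos: [549.3, -230.0, 28.9]
tool_rot: [-3.106, -0.137, -0.241]
force: [-2.7, 0.9, 1.4]
width: 25.8
gripper_force: 1.2
```

{"method": "move_arm", "body": {
  "plan": [
    [[1,-0.25,0],[0,0,0],0.3],
    [[1,-0.25,0],[0,0,0],0.3],
    [[0,0,0],[0,0,0],0.3]
  ]
}}

```text
clock: 5.18
eef_pos: [550.1, -230.2, 28.8]
tool_rot: [-3.106, -0.135, -0.242]
force: [-5.3, 1.7, 3.8]
width: 25.7
gripper_force: 3.1
```

{"method": "move_arm", "body": {
  "plan": [
    [[1.5,-0.4,0],[0,0,0],0.3],
    [[1.5,-0.4,0],[0,0,0],0.3],
    [[0,0,0],[0,0,0],0.3]
  ]
}}

```text
clock: 5.55
eef_pos: [550.3, -230.1, 28.4]
tool_rot: [-3.104, -0.13, -0.242]
force: [-12.0, 2.9, 8.9]
width: 25.6
gripper_force: 6.1
```

The row is solid at 12 N. I'll back off and rise.

{"method": "move_arm", "body": {
  "plan": [
    [[-6,1.5,0],[0,0,0],0.3],
    [[-10,2.5,0],[0,0,0],0.3],
    [[-6,1.5,20],[0,0,0],0.3],
    [[-6,1.5,45],[0,0,0],0.3],
    [[-8,2,50],[1,4,0],1],
    [[-10,2.5,50],[1,4,0],1],
    [[0,0,5],[0,0,0],1],
    [[0,0,0],[0,0,0],1]
  ]
}}

```text
clock: 6.55
eef_pos: [509.0, -219.6, 198.9]
tool_rot: [-3.106, 0.005, -0.241]
force: [-0.1, -0.4, 0.0]
width: 85.4
gripper_force: 0.0
```

Run:
```python
from look import *
snap('w3'); a=cv2.imread('pics/w3.png')[0:200,0:400]
print(status.read_state()["qpos"])
cv2.imwrite("pics/w3c.png",cv2.resize(a,None,fx=2,fy=2,interpolation=cv2.INTER_CUBIC))
```

```text
6.55 [ 509.  -219.6  198.9] [-3.106  0.005 -0.241] [-0.1 -0.4  0. ] 85.44171161843953
[ 0.0240176   0.5958382   0.55370383  1.82440573 -0.44504333  0.86191587
 -1.00895966]
```

View pics/w3c.png

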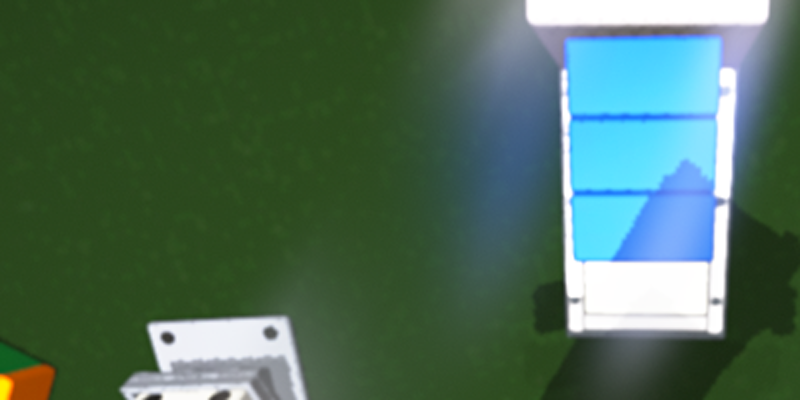

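The row is tight: blue edges meet at rows 116 and 192, and C's front edge is at row 261 in the crop. The slot is open ahead of the lip.

Run:
```python
from look import *
o=np.array([581.8,-238.3]);c,s=np.cos(.246),-np.sin(.246);M=np.array([[c,s],[-s,c]])
for l,uv,z in [("C fl",(574,261),84),("C fr",(713,261),84),("A bl",(566,38),84),("A br",(720,38),84),("lip in L",(590,315),16),("lip in R",(708,315),16),("lip out L",(568,332),16),("lip out R",(722,332),16),("floor L",(584,263),8),("floor R",(708,263),8)]:
    p=ray('w3',(uv[0]/2,uv[1]/2),z); print(l,np.round(p,1),np.round(M@(p[:2]-o),1))
```

```text
C fl [ 568.7 -205.3   84. ] [-20.7  28.8]
C fr [ 555.  -261.7   84. ] [-20.3 -29.2]
A bl [ 649.2 -224.4   84. ] [61.9 29.9]
A br [ 634.9 -280.6   84. ] [ 61.8 -28.1]
lip in L [ 535.1 -196.4   16. ] [-55.5  29.3]
lip in R [ 520.3 -258.5   16. ] [-54.8 -34.6]
lip out L [ 528.9 -182.2   16. ] [-65.   41.6]
lip out R [ 509.4 -264.    16. ] [-64.  -42.6]
floor L [ 562.2 -199.4    8. ] [-28.5  33. ]
floor R [ 546.4 -264.6    8. ] [-27.9 -34.1]
```

{"method": "move_arm", "body": {
  "plan": [
    [[-4,43,0],[-1,0.2,1],1],
    [[-5,43,0],[-1,0.2,1],1],
    [[-5,43,0],[0,0,1],1],
    [[-5,43,0],[0,0,0],1],
    [[-5,43,0],[0,0,0],1],
    [[-4,42,0],[0,0,0],1],
    [[0,0,0],[0,0,0],1]
  ]
}}

```text
clock: 7.48
eef_pos: [479.1, 40.7, 197.3]
tool_rot: [-3.141, 0.009, -0.183]
force: [-0.2, -0.8, -0.0]
width: 85.2
gripper_force: 0.0
```

Run:
```python
from look import *
snap('w4'); print(status.read_state()["qpos"])
```

```text
7.475 [479.1  40.7 197.3] [-3.141  0.009 -0.183] [-0.2 -0.8 -0. ] 85.1758489097311
[-0.54995298  0.50537451  0.60020436  2.0182127  -0.41518058  0.74740968
 -1.45240752]
```

View pics/w4.png

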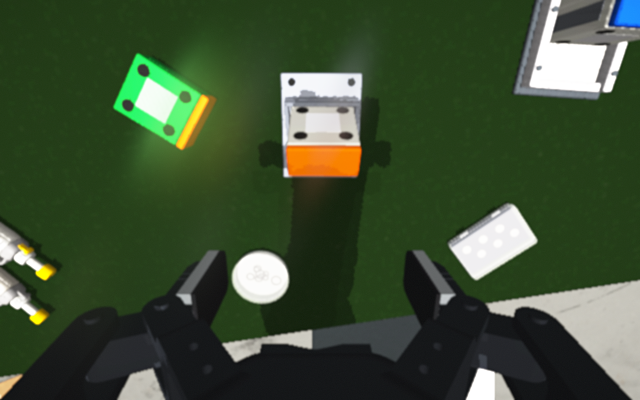

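The wrist view shows the orange top with corners (287,146), (361,146), (289,177) and (360,177). The green look-alike is apart at (160,100).

Run:
```python
from look import *
o=np.array([536.4,26.7]);c,s=np.cos(.189),-np.sin(.189);M=np.array([[c,s],[-s,c]])
for l,uv,z in [("+l -20.5,30",(287,146),100.5),("+r",(361,146),100.5),("-l -45.7,30",(289,177),88.3),("-r",(360,177),88.3)]:
    p=ray('w4',uv,z); print(l,np.round(p,1),np.round(M@(p[:2]-o),1))
```

```text
+l -20.5,30 [526.4  54.9 100.5] [-15.2  25.8]
+r [515.7  -2.4 100.5] [-14.8 -32.5]
-l -45.7,30 [498.8  60.1  88.3] [-43.3  25.8]
-r [487.7   0.5  88.3] [-42.9 -34.9]
```

{"method": "move_arm", "body": {
  "plan": [
    [[2,-3,0],[-1.6,-8.45,0],1],
    [[2,-3,0],[-1.6,-8.45,0],1],
    [[2,-3,-10],[-1.6,-8.45,0],1],
    [[0,0,0],[0,0,0],1]
  ]
}}

```text
clock: 8.02
eef_pos: [485.2, 33.9, 200.5]
tool_rot: [-3.138, -0.333, -0.192]
force: [0.7, 0.6, 0.5]
width: 85.5
gripper_force: 0.0
```

```bash
python3 -c "
from cell import status; s=status.read_state(); print(s['qpos'],s['eef_pos'],s['tool_rot'])"
```

```text
[-0.74136254  0.4210131   0.71629417  2.29648392 -0.75250784  0.25988837
 -1.17031802] [485.20082368  33.92670959 200.54720698] [-3.13763944 -0.333118   -0.19216733]
```

Joint 6 limits the tilt. I'll grip with the tool near vertical (about 0.15 rad) and do the remaining turn after lifting.

{"method": "move_arm", "body": {
  "plan": [
    [[10,-2,0],[1,5.2,0],1],
    [[15,-4,0],[1,5.2,0],1],
    [[10,-2,-40],[0,0,0],1],
    [[0,0,-30],[0,0,0],1],
    [[0,0,0],[0,0,0],1]
  ]
}}

```text
clock: 8.65
eef_pos: [520.1, 25.3, 129.3]
tool_rot: [-3.138, -0.145, -0.192]
force: [-0.4, -0.0, -0.1]
width: 85.3
gripper_force: 0.0
```

```bash
python3 -c "
from cell import status; s=status.read_state(); print(s['qpos'],s['eef_pos'],s['tool_rot'])"
```

```text
[-0.55415485  0.63734405  0.63641259  2.11646551 -0.80333557  0.46817386
 -1.08560022] [520.0948746   25.27036337 129.29549634] [-3.13834288 -0.1447141  -0.19215287]
```

{"method": "move_arm", "body": {
  "plan": [
    [[0,0,-15],[0,0,0],1],
    [[0,0,-15],[0,0,0],1],
    [[0,0,-10],[0,0,0],1],
    [[0,0,0],[0,0,0],1]
  ]
}}

```text
clock: 9.15
eef_pos: [521.6, 26.7, 91.4]
tool_rot: [-3.136, -0.15, -0.191]
force: [-0.0, 0.6, 0.0]
width: 85.4
gripper_force: 0.0
```

```bash
python3 -c "
from cell import status; s=status.read_state(); print(s['qpos'],s['eef_pos'],s['tool_rot'])"
```

```text
[-0.47562959  0.68524172  0.51581703  2.14047493 -0.90353423  0.36247925
 -0.99742957] [521.57342644  26.68066435  91.41356348] [-3.13582408 -0.14977073 -0.19062553]
```

{"method": "move_arm", "body": {
  "plan": [
    [[-1,-0.2,-12],[0.35,2,0],1],
    [[-1,-0.2,-14],[0.35,2,0],1],
    [[-0.5,0,-14],[0,0,0],1],
    [[0,0,0],[0,0,0],1]
  ]
}}

```text
clock: 9.65
eef_pos: [518.3, 26.6, 49.8]
tool_rot: [-3.138, -0.076, -0.19]
force: [0.3, 1.0, -0.0]
width: 85.5
gripper_force: 0.0
```

Run:
```python
from look import *
s=status.read_state(); print(s['qpos'])
snap('w5'); 
a=cv2.imread('pics/w5.png')[60:360,140:500]; b=cams.get_image("side")[150:270,290:410]
c=np.zeros((600,800,3),np.uint8); c[:400,:480]=cv2.resize(a,(480,400)); c[:320,480:]=cv2.resize(b,(320,320),interpolation=cv2.INTER_CUBIC)
cv2.imwrite('pics/g.png',c)
```

```text
[-0.43115189  0.77387819  0.47906525  2.10007803 -0.91622584  0.39576793
 -0.98338641]
9.65 [518.3  26.6  49.8] [-3.138 -0.076 -0.19 ] [ 0.3  1.  -0. ] 85.51945184030293
```

View pics/g.png

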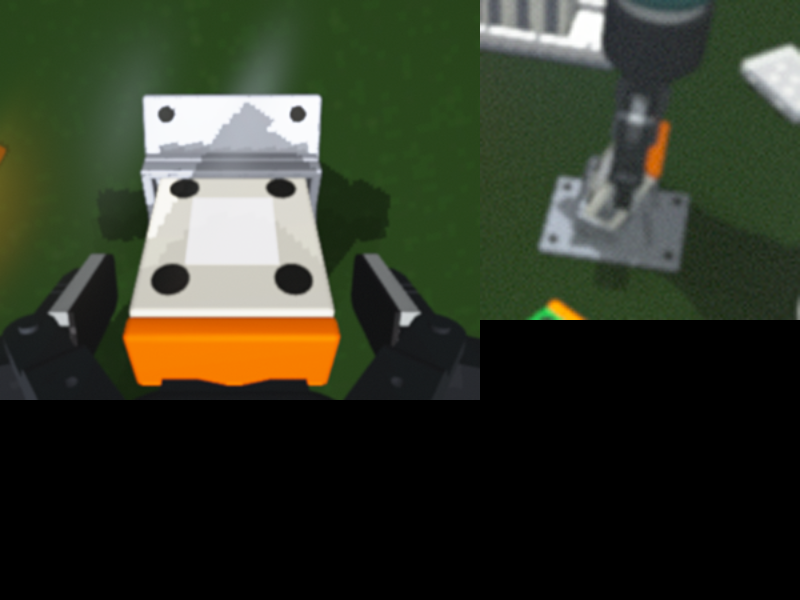

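The cassette's orange edge spans 123–340 px and the fingers stand at 115 and 352, so it is centred between them. I'll close.

{"method": "move_arm", "body": {
  "plan": [
    [[0,0,0],[0,0,0],0],
    [[0,0,0],[0,0,0],0],
    [[0,0,0],[0,0,0],0],
    [[0,0,0],[0,0,0],0],
    [[0,0,0],[0,0,0],0]
  ]
}}

```text
clock: 10.38
eef_pos: [519.2, 26.8, 51.7]
tool_rot: [-3.137, -0.08, -0.19]
force: [-0.9, 1.0, 4.5]
width: 59.5
gripper_force: 63.7
```

{"method": "move_arm", "body": {
  "plan": [
    [[-5,1,10],[0,0,0],0],
    [[-5,1,10],[0,0,0],0],
    [[-3,0,20],[0,0,0],0],
    [[0,0,30],[0,0,0],0],
    [[0,0,40],[0,0,0],0],
    [[0,0,10],[1.62,8.45,0],0],
    [[0,0,0],[1.62,8.45,0],0],
    [[0,0,0],[1.62,8.45,0],0],
    [[0,0,0],[0,0,0],0]
  ]
}}

```text
clock: 11.5
eef_pos: [506.2, 28.1, 169.9]
tool_rot: [-3.139, 0.373, -0.191]
force: [-1.3, 0.5, -3.0]
width: 59.4
gripper_force: 65.4
```

{"method": "move_arm", "body": {
  "plan": [
    [[4,-36,0],[0,0,-1],0],
    [[5,-36,0],[0,0,-1],0],
    [[5,-36,0],[0,0,-0.8],0],
    [[5,-36,0],[0,0,0],0],
    [[4,-36,0],[0,0,0],0],
    [[4,-36,0],[0,0,0],0],
    [[3,-38,-10],[0,0,0],0],
    [[0,0,0],[0,0,0],0],
    [[0,0,0],[0,0,0],0]
  ]
}}

```text
clock: 12.62
eef_pos: [535.2, -223.8, 161.6]
tool_rot: [-3.136, 0.371, -0.239]
force: [-0.5, 0.5, -2.4]
width: 59.1
gripper_force: 65.7
```

Run:
```python
from look import *
snap('w6'); print(status.read_state()['qpos'])
a=cv2.imread('pics/w6.png')[0:400,120:520]; b=cams.get_image("side")[70:200,250:380]
c=np.zeros((600,800,3),np.uint8); c[:400,:400]=a; c[:400,400:]=cv2.resize(b,(400,400),interpolation=cv2.INTER_CUBIC)
d=cams.get_image("scene")[130:220,290:400]; c[400:,:244]=cv2.resize(d,(244,200),interpolation=cv2.INTER_CUBIC)
cv2.imwrite('pics/p.png',c)
```

```text
12.625 [ 535.2 -223.8  161.6] [-3.136  0.371 -0.239] [-0.5  0.5 -2.4] 59.09175517691631
[-0.03972151  0.92919902  0.74803177  1.43772632 -0.47075389  1.35955316
 -1.0318898 ]
```

View pics/p.png

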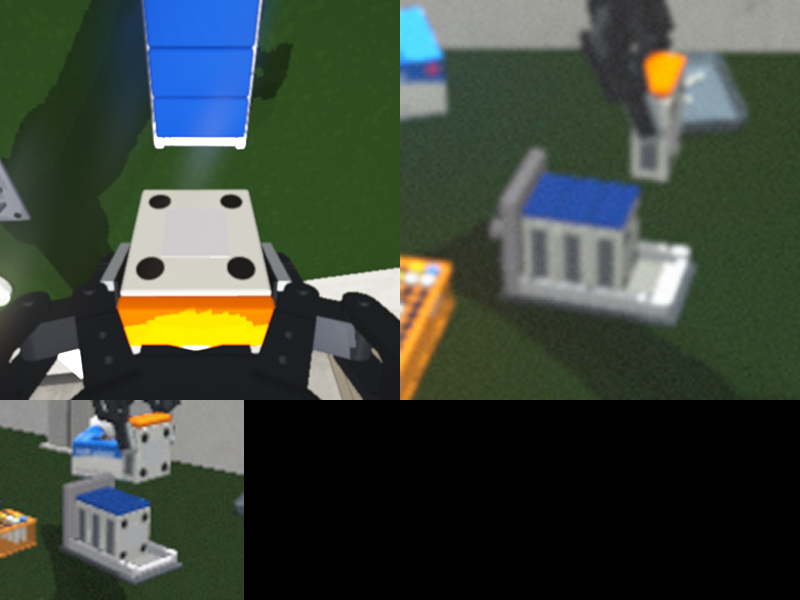

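The cassette hangs upright ahead of the slot in both fixed views: its +x face's corners in the wrist picture are (262,190), (369,190), (240,295) and (394,295). C's front top edge is at row 137, columns 275–366. I'll fit the held pose relative to the row.

Run:
```python
from look import *
from scipy.optimize import least_squares
W=np.load('pics/w6.npy');K=cams.camera_params("wrist")["K"];Ti=np.linalg.inv(W)
L=np.array([[14,30,0],[14,-30,0],[14,30,76],[14,-30,76]],float)
uv=np.array([[262,190],[369,190],[240,295],[394,295]],float)
def pr(X): c=X@Ti[:3,:3].T+Ti[:3,3]; u=c@K.T; return u[:,:2]/u[:,2:]
f=lambda p:(pr(R.from_euler("xyz",p[3:]).apply(L)+p[:3])-uv).ravel()
s=least_squares(f,[542,-225,129,0,0,-.24],x_scale=[10,10,10,.1,.1,.1])
p=s.x; print(np.round(p,3),np.round(s.fun,1))
g=lambda q:f([*q,0,0,-.24]); s2=least_squares(g,p[:3]); print("upright",np.round(s2.x,1),np.round(s2.fun,1))
o=np.array([581.8,-238.3]);c,t=np.cos(.24),-np.sin(.24);M=np.array([[c,t],[-t,c]])
print("held holder",M@(p[:2]-o),M@(s2.x[:2]-o))
for l,q,z in [("C fl",(275,137),84),("C fr",(366,137),84),("lip out",(273,148),14),("lip out",(366,148),14)]:
    print(l,np.round(M@(ray('w6',q,z)[:2]-o),1))
```

```text
[ 5.36386e+02 -2.23552e+02  1.25247e+02  1.00000e-02  8.30000e-02
 -2.47000e-01] [ 3.  -0.4 -3.  -0.2 -1.   0.3  1.   0.1]
upright [ 536.9 -224.3  121.3] [ 4.5 -4.2 -2.5 -4.   1.9  2.5 -3.2  3. ]
held holder [-47.61786638   3.52992451] [-46.98292697   2.92606424]
C fl [-19.8  30.7]
C fr [-19.7 -30.2]
lip out [-67.3  44.2]
lip out [-67.1 -44. ]
```

Run:
```python
from look import *
from scipy.optimize import least_squares
im=cv2.imread('pics/w6.png'); g=cv2.cvtColor(im,cv2.COLOR_BGR2GRAY).astype(float)
def edge(p,d,n=8):  # strongest gradient position along d from p
    t=np.arange(-n,n+.01,.25); P=np.array(p)+t[:,None]*np.array(d)
    v=cv2.remap(cv2.GaussianBlur(g,(0,0),.8).astype(np.float32),P[:,0].astype(np.float32)[None],P[:,1].astype(np.float32)[None],cv2.INTER_LINEAR)[0]
    return t[np.argmax(abs(np.gradient(v)))]
print("bottom edge row",[190+edge((x,190),(0,1)) for x in range(275,360,12)])
for y in range(200,290,15):
    a=(y-190)/105; xl=262-22*a; xr=369+25*a
    print(y,round(xl+edge((xl,y),(1,0)),1),round(xr+edge((xr,y),(1,0)),1))
hsv=cv2.cvtColor(im,cv2.COLOR_BGR2HSV)
for x in range(250,390,20):
    c=hsv[280:310,x]; print(x,280+int(np.argmax((c[:,1]>120)&(c[:,0]<30))),end=' ')
for x in range(280,366,20): print("C",x,[120+i for i in range(30) if abs(g[121+i,x]-g[119+i,x])>40])
S=cams.get_image("side"); h=cv2.cvtColor(S,cv2.COLOR_BGR2HSV)
for y in range(96,130,3): print(y,S[y,322:346].mean(1).astype(int).tolist())
```

```text
bottom edge row [np.float64(195.25), np.float64(195.25), np.float64(189.5), np.float64(189.25), np.float64(189.25), np.float64(189.25), np.float64(194.5), np.float64(189.5)]
200 260.7 370.4
215 256.5 373.5
230 253.4 377.5
245 250.5 379.3
260 246.3 383.7
275 243.4 387.2
250 297 270 296 290 296 310 296 330 296 350 296 370 296 C 280 [136, 137, 147, 148, 149]
C 300 [136, 137, 145, 146, 147]
C 320 [136, 137, 138, 145, 146]
C 340 [136, 137, 138, 145, 146, 147]
C 360 [136, 137, 148, 149]
96 [52, 50, 51, 50, 52, 49, 57, 77, 120, 136, 145, 148, 148, 147, 148, 145, 158, 156, 147, 140, 171, 199, 206, 190]
99 [52, 52, 53, 47, 48, 48, 50, 71, 94, 128, 140, 138, 133, 136, 139, 146, 141, 131, 118, 122, 140, 160, 161, 164]
102 [49, 48, 47, 45, 46, 49, 61, 85, 114, 131, 138, 149, 155, 170, 174, 167, 143, 135, 141, 149, 170, 190, 188, 173]
105 [66, 73, 59, 53, 50, 55, 47, 58, 76, 113, 139, 152, 162, 165, 159, 134, 111, 119, 132, 142, 150, 159, 157, 153]
108 [60, 63, 68, 62, 59, 49, 49, 54, 60, 82, 113, 132, 148, 155, 155, 138, 127, 125, 136, 142, 145, 143, 144, 141]
111 [60, 59, 69, 80, 70, 59, 50, 52, 49, 55, 78, 107, 130, 141, 147, 139, 131, 131, 119, 100, 84, 83, 77, 78]
114 [60, 61, 85, 114, 124, 98, 79, 78, 82, 87, 103, 114, 133, 144, 145, 138, 128, 117, 94, 67, 59, 55, 57, 54]
117 [55, 63, 89, 125, 146, 139, 122, 102, 100, 92, 102, 122, 145, 157, 152, 139, 129, 122, 101, 70, 57, 50, 54, 55]
120 [54, 61, 92, 125, 146, 135, 111, 96, 90, 94, 103, 127, 152, 158, 145, 121, 105, 93, 75, 57, 49, 51, 52, 50]
123 [50, 61, 101, 132, 148, 132, 111, 93, 94, 93, 103, 129, 155, 160, 136, 103, 72, 60, 53, 60, 55, 56, 54, 56]
126 [56, 65, 91, 119, 140, 147, 150, 149, 146, 141, 146, 153, 156, 159, 133, 97, 66, 55, 53, 55, 52, 56, 52, 52]
129 [71, 69, 71, 73, 68, 63, 63, 64, 68, 69, 72, 78, 83, 78, 70, 58, 55, 52, 55, 55, 55, 53, 53, 51]
```

Run:
```python
from look import *
from scipy.optimize import least_squares
W=np.load('pics/w6.npy');K=cams.camera_params("wrist")["K"];Ti=np.linalg.inv(W)
uv=np.array([[263.1,189.4],[368,189.4],[238.6,296],[391.9,296]])
def pr(X): c=X@Ti[:3,:3].T+Ti[:3,3]; u=c@K.T; return u[:,:2]/u[:,2:]
o=np.array([581.8,-238.3]);c,t=np.cos(.24),-np.sin(.24);M=np.array([[c,t],[-t,c]])
for b in (66,68,70,72,74,76):
  L=np.array([[14,30,0],[14,-30,0],[14,30,b],[14,-30,b]],float)
  f=lambda p:(pr(R.from_euler("xyz",p[3:]).apply(L)+p[:3])-uv).ravel()
  p=least_squares(f,[542,-225,129,0,0,-.24],x_scale=[10,10,10,.1,.1,.1]); g=p.fun; p=p.x
  print(b,np.round(p,3),np.round(M@(p[:2]-o),1),abs(g).max().round(1))
for x in(240,270,390): print(cv2.imread('pics/w6.png')[292:352:2,x].tolist()[:12])
```

```text
66 [ 5.42540e+02 -2.25164e+02  1.31925e+02  1.00000e-03 -4.00000e-02
 -2.38000e-01] [-41.3   3.4] 1.2
68 [ 5.41285e+02 -2.24851e+02  1.30464e+02  2.00000e-03 -1.60000e-02
 -2.38000e-01] [-42.6   3.4] 0.5
70 [ 5.40044e+02 -2.24542e+02  1.28999e+02  2.00000e-03  7.00000e-03
 -2.38000e-01] [-43.8   3.4] 0.2
72 [ 5.38815e+02 -2.24236e+02  1.27530e+02  2.00000e-03  2.80000e-02
 -2.38000e-01] [-45.1   3.4] 0.8
74 [ 5.37596e+02 -2.23932e+02  1.26055e+02  2.00000e-03  4.80000e-02
 -2.38000e-01] [-46.4   3.4] 1.4
76 [ 5.36385e+02 -2.23631e+02  1.24574e+02  2.00000e-03  6.70000e-02
 -2.38000e-01] [-47.6   3.5] 2.0
[[155, 164, 167], [136, 145, 147], [57, 83, 138], [0, 85, 200], [0, 96, 219], [0, 99, 224], [0, 102, 229], [0, 109, 234], [0, 121, 245], [0, 140, 254], [0, 144, 255], [0, 122, 254]]
[[245, 249, 250], [248, 251, 250], [113, 148, 216], [0, 96, 221], [0, 101, 227], [0, 105, 229], [0, 107, 232], [0, 111, 235], [0, 125, 246], [0, 143, 252], [0, 152, 254], [0, 150, 254]]
[[209, 220, 222], [180, 191, 195], [61, 96, 168], [0, 92, 212], [0, 98, 221], [0, 101, 226], [0, 102, 229], [0, 106, 232], [0, 124, 246], [0, 147, 254], [0, 152, 255], [0, 141, 255]]
```

With the white/orange boundary at 70 mm the fit is clean: the cassette is upright with its centre at holder (-43, +3). I'll lower it beside C and touch C lightly to find the slot's x.

{"method": "move_arm", "body": {
  "plan": [
    [[1.2,-3.4,0],[0,0,0],0],
    [[0,0,-25],[0,0,0],0],
    [[0,0,-20],[0,0,0],0],
    [[0,0,-15],[0,0,0],0],
    [[0,0,-9],[0,0,0],0],
    [[0,0,0],[0,0,0],0],
    [[0,0,0],[0,0,0],0]
  ]
}}

```text
clock: 13.7
eef_pos: [537.4, -229.1, 92.8]
tool_rot: [-3.138, 0.371, -0.239]
force: [-0.0, -0.2, -2.7]
width: 59.4
gripper_force: 65.7
```

{"method": "move_arm", "body": {
  "plan": [
    [[0.3,1.2,0],[0,0,0],0],
    [[1,-0.25,0],[0,0,0],0],
    [[0,0,0],[0,0,0],0]
  ]
}}

```text
clock: 14.08
eef_pos: [538.6, -227.7, 92.4]
tool_rot: [-3.137, 0.371, -0.238]
force: [-0.3, -0.6, -2.8]
width: 59.3
gripper_force: 65.7
```

{"method": "move_arm", "body": {
  "plan": [
    [[1,-0.25,0],[0,0,0],0],
    [[0,0,0],[0,0,0],0]
  ]
}}

```text
clock: 14.32
eef_pos: [539.5, -228.0, 92.2]
tool_rot: [-3.137, 0.371, -0.239]
force: [-0.2, 0.0, -2.3]
width: 59.1
gripper_force: 65.7
```

{"method": "move_arm", "body": {
  "plan": [
    [[1,-0.25,0],[0,0,0],0],
    [[0,0,0],[0,0,0],0]
  ]
}}

```text
clock: 14.58
eef_pos: [540.5, -228.3, 92.2]
tool_rot: [-3.137, 0.371, -0.239]
force: [-0.3, -0.9, -2.7]
width: 59.2
gripper_force: 65.7
```

{"method": "move_arm", "body": {
  "plan": [
    [[1,-0.25,0],[0,0,0],0],
    [[0,0,0],[0,0,0],0]
  ]
}}

```text
clock: 14.82
eef_pos: [540.6, -228.3, 92.2]
tool_rot: [-3.137, 0.373, -0.239]
force: [-1.5, 1.6, -2.2]
width: 59.1
gripper_force: 65.7
```

{"method": "move_arm", "body": {
  "plan": [
    [[1,-0.25,0],[0,0,0],0],
    [[0,0,0],[0,0,0],0]
  ]
}}

```text
clock: 15.08
eef_pos: [540.7, -228.3, 92.3]
tool_rot: [-3.137, 0.375, -0.239]
force: [-5.8, 2.2, 0.2]
width: 59.1
gripper_force: 65.7
```

Contact with C is found at TCP x of about 540.5. I'll back off 3 mm and lower.

{"method": "move_arm", "body": {
  "plan": [
    [[-4.5,1.1,0],[0,0,0],0],
    [[0,0,0],[0,0,0],0],
    [[0,0,0],[0,0,0],0]
  ]
}}

```text
clock: 15.45
eef_pos: [538.5, -227.7, 92.3]
tool_rot: [-3.137, 0.37, -0.238]
force: [-0.2, -0.3, -2.2]
width: 59.3
gripper_force: 65.7
```

{"method": "move_arm", "body": {
  "plan": [
    [[-1,0.2,-10],[0,0,0],0],
    [[0,0,-10],[0,0,0],0],
    [[0,0,-8],[0,0,0],0],
    [[0,0,-4],[0,0,0],0],
    [[0,0,0],[0,0,0],0]
  ]
}}

```text
clock: 16.08
eef_pos: [536.7, -227.4, 59.8]
tool_rot: [-3.137, 0.372, -0.239]
force: [0.7, 1.3, -1.9]
width: 59.1
gripper_force: 65.7
```

{"method": "move_arm", "body": {
  "plan": [
    [[0.8,-0.2,-4],[0,0,0],0],
    [[0,0,-4],[0,0,0],0],
    [[0,0,0],[0,0,0],0]
  ]
}}

```text
clock: 16.45
eef_pos: [537.4, -227.4, 51.9]
tool_rot: [-3.137, 0.372, -0.239]
force: [-0.5, 1.6, -3.0]
width: 59.3
gripper_force: 66.0
```

{"method": "move_arm", "body": {
  "plan": [
    [[0,0,-3],[0,0,0],0],
    [[0,0,-3],[0,0,0],0],
    [[0,0,0],[0,0,0],0]
  ]
}}

```text
clock: 16.82
eef_pos: [538.1, -227.5, 46.5]
tool_rot: [-3.137, 0.371, -0.238]
force: [0.5, 2.4, 1.6]
width: 59.3
gripper_force: 68.2
```

{"method": "move_arm", "body": {
  "plan": [
    [[0,0,3],[0,0,0],0],
    [[0.3,1.5,0],[0,0,0],0],
    [[0,0,0],[0,0,0],0]
  ]
}}

```text
clock: 17.2
eef_pos: [537.8, -225.8, 48.8]
tool_rot: [-3.137, 0.372, -0.238]
force: [-0.4, -0.9, -4.1]
width: 59.1
gripper_force: 67.8
```

Run:
```python
from fit import *
import cv2
for n in("scene","side"):
    im=cams.get_image(n); h=cv2.cvtColor(im,cv2.COLOR_BGR2HSV); cv2.imwrite(f"pics/{n}9.png",im)
    box=(slice(150,215),slice(300,380)) if n=="scene" else (slice(100,180),slice(270,370))
    for nm,lo,hi in(("orange",(8,150,110),(28,255,255)),("blue",(100,130,60),(125,255,255))):
        m=cv2.inRange(h,lo,hi)[box]; k,l,st,ce=cv2.connectedComponentsWithStats(m)
        for i in range(1,k):
            if st[i,4]>15:
                hull=cv2.approxPolyDP(cv2.findContours((l==i).astype(np.uint8),0,1)[0][0],1.5,True)[:,0]+[box[1].start,box[0].start]
                print(n,nm,st[i,4],hull.tolist())
    c,s=np.cos(.24),-np.sin(.24)
    for z in(84,90):
        L=np.array([[-38.7+a,b] for a,b in((14,30),(14,-30),(-14,-30),(-14,30))])
        W=np.c_[581.8+c*L[:,0]-s*L[:,1],-238.3+s*L[:,0]+c*L[:,1],np.full(4,z)]
        print("new z",z,np.round(proj(n,W),1).tolist())
    L=np.array([[62,30],[62,-30],[-21.8,-30],[-21.8,30]])
    W=np.c_[581.8+c*L[:,0]-s*L[:,1],-238.3+s*L[:,0]+c*L[:,1],np.full(4,84)]
    print("row",np.round(proj(n,W),1).tolist())
```

```text
scene orange 98 [[365, 175], [357, 173], [346, 178], [351, 181]]
scene orange 60 [[303, 182], [300, 185], [303, 187], [300, 197], [306, 194], [306, 184]]
scene blue 34 [[323, 154], [325, 151], [330, 151], [331, 153], [335, 151], [323, 150]]
scene blue 29 [[325, 173], [332, 177], [330, 172]]
scene blue 17 [[347, 175], [353, 173], [347, 172]]
new z 84 [[343.4, 179.9], [358.3, 175.4], [365.3, 177.9], [350.4, 182.6]]
new z 90 [[343.5, 177.9], [358.4, 173.4], [365.4, 175.9], [350.5, 180.6]]
row [[323.5, 172.2], [338.2, 168.1], [357.6, 175.1], [342.7, 179.7]]
side orange 159 [[331, 127], [328, 129], [327, 137], [329, 141], [334, 142], [340, 129]]
side blue 261 [[290, 137], [291, 139], [313, 141], [306, 127], [296, 127]]
new z 84 [[322.8, 142.2], [328.3, 129.7], [339.0, 131.2], [333.9, 143.8]]
new z 90 [[322.8, 140.1], [328.3, 127.6], [339.1, 129.1], [334.0, 141.7]]
row [[288.7, 137.2], [295.5, 125.1], [327.2, 129.5], [321.6, 142.0]]
```

{"method": "move_arm", "body": {
  "plan": [
    [[0,0,-2],[0,0,0],0],
    [[0,0,-1],[0,0,0],0],
    [[0,0,0],[0,0,0],0]
  ]
}}

```text
clock: 17.68
eef_pos: [537.5, -226.2, 46.9]
tool_rot: [-3.137, 0.372, -0.239]
force: [-1.5, 1.3, 4.3]
width: 59.7
gripper_force: 68.2
```

{"method": "move_arm", "body": {
  "plan": [
    [[0,0,-1],[0,0,0],0],
    [[0,0,-1],[0,0,0],0],
    [[0,0,0],[0,0,0],0]
  ]
}}

```text
clock: 18.05
eef_pos: [537.4, -226.2, 44.9]
tool_rot: [-3.137, 0.372, -0.239]
force: [-4.0, 1.7, 5.0]
width: 59.3
gripper_force: 69.6
```

```bash
cat > chk.py <<'E'
from look import *
snap('wc'); im=cv2.imread('pics/wc.png'); h=cv2.cvtColor(im,cv2.COLOR_BGR2HSV)
def rows(im):
    h=cv2.cvtColor(im,cv2.COLOR_BGR2HSV); o=(h[...,1]>120)&(h[...,0]<30)
    return [260+int(np.argmax(o[260:340,x])) for x in range(250,390,20)]
print("orange rows",rows(cv2.imread('pics/w6.png')),rows(im))
# white-face dots positions (dark blobs)
for n in('w6','wc'):
    g=cv2.cvtColor(cv2.imread(f'pics/{n}.png'),cv2.COLOR_BGR2GRAY)[180:296,230:400]
    k,l,s,c=cv2.connectedComponentsWithStats((g<70).astype(np.uint8))
    print(n,[(round(c[i,0]+230,1),round(c[i,1]+180,1),int(s[i,4])) for i in range(1,k) if 100<s[i,4]<900])
b=cv2.inRange(h,(100,130,60),(125,255,255)); print("blue low edge",[int(np.max(np.nonzero(b[:,x])[0],initial=0)) for x in range(260,380,15)])
E
python3 chk.py
```

```text
18.05 [ 537.4 -226.2   44.9] [-3.137  0.372 -0.239] [-4.   1.7  5. ] 59.26664571720929
orange rows [297, 296, 296, 296, 296, 296, 296] [296, 296, 296, 296, 296, 296, 296]
w6 [(np.float64(350.7), np.float64(201.1), 198), (np.float64(279.3), np.float64(201.4), 195), (np.float64(391.1), np.float64(277.0), 227), (np.float64(239.0), np.float64(278.0), 234), (np.float64(269.6), np.float64(268.0), 439), (np.float64(360.6), np.float64(267.9), 445)]
wc []
blue low edge [293, 293, 293, 294, 294, 294, 294, 294]
```

{"method": "move_arm", "body": {
  "plan": [
    [[-0.8,0.9,0],[0,0,0],0],
    [[0,0,0],[0,0,0],0]
  ]
}}

```text
clock: 18.35
eef_pos: [537.0, -226.0, 44.6]
tool_rot: [-3.138, 0.371, -0.239]
force: [-3.2, -1.0, 5.3]
width: 59.3
gripper_force: 69.5
```

{"method": "move_arm", "body": {
  "plan": [
    [[0,0,-1],[0,0,0],0],
    [[0,0,0],[0,0,0],0]
  ]
}}

```text
clock: 18.6
eef_pos: [537.2, -226.0, 43.9]
tool_rot: [-3.138, 0.371, -0.239]
force: [-1.8, -1.1, 6.7]
width: 59.6
gripper_force: 70.2
```

{"method": "move_arm", "body": {
  "plan": [
    [[0,0,-1],[0,0,0],0],
    [[0,0,0],[0,0,0],0]
  ]
}}

```text
clock: 18.85
eef_pos: [537.5, -226.1, 43.1]
tool_rot: [-3.138, 0.37, -0.239]
force: [-1.4, -0.6, 8.1]
width: 59.5
gripper_force: 70.7
```

```bash
python3 chk.py
python3 - <<'E'
from cell import cams
import cv2,numpy as np
for n in("scene","side"):
    im=cams.get_image(n); h=cv2.cvtColor(im,cv2.COLOR_BGR2HSV); old=cv2.cvtColor(cv2.imread(f"pics/{n}9.png"),cv2.COLOR_BGR2HSV)
    b=(slice(165,190),slice(340,372)) if n=="scene" else (slice(115,150),slice(322,345))
    for q in(old,h):
        m=cv2.inRange(q,(8,150,110),(28,255,255))[b]; p=np.argwhere(m); print(n,len(p),p.mean(0).round(2),p.min(0),p.max(0))
E
```

```text
18.85 [ 537.5 -226.1   43.1] [-3.138  0.37  -0.239] [-1.4 -0.6  8.1] 59.47391019819249
orange rows [297, 296, 296, 296, 296, 296, 296] [300, 300, 300, 300, 300, 301, 301]
w6 [(np.float64(350.7), np.float64(201.1), 198), (np.float64(279.3), np.float64(201.4), 195), (np.float64(391.1), np.float64(277.0), 227), (np.float64(239.0), np.float64(278.0), 234), (np.float64(269.6), np.float64(268.0), 439), (np.float64(360.6), np.float64(267.9), 445)]
wc []
blue low edge [298, 298, 298, 298, 298, 298, 298, 298]
scene 98 [11.8  15.54] [8 6] [16 25]
scene 100 [13.71 15.68] [10  6] [18 25]
side 159 [18.96 10.79] [12  5] [27 18]
side 156 [21.04 10.83] [14  5] [29 18]
```

{"method": "move_arm", "body": {
  "plan": [
    [[0,0,-1],[0,0,0],0],
    [[0,0,0],[0,0,0],0]
  ]
}}

```text
clock: 19.25
eef_pos: [537.7, -226.2, 42.3]
tool_rot: [-3.138, 0.37, -0.239]
force: [-2.0, -1.2, 9.0]
width: 59.1
gripper_force: 71.3
```

{"method": "move_arm", "body": {
  "plan": [
    [[0,0,-1],[0,0,0],0],
    [[0,0,0],[0,0,0],0]
  ]
}}

```text
clock: 19.5
eef_pos: [537.8, -226.2, 41.6]
tool_rot: [-3.138, 0.37, -0.239]
force: [-1.6, -0.3, 10.9]
width: 59.4
gripper_force: 71.8
```

{"method": "move_arm", "body": {
  "plan": [
    [[0,0,-1],[0,0,0],0],
    [[0,0,0],[0,0,0],0]
  ]
}}

```text
clock: 19.75
eef_pos: [537.8, -226.2, 40.9]
tool_rot: [-3.138, 0.37, -0.239]
force: [-2.0, -0.6, 11.7]
width: 59.4
gripper_force: 72.0
```

```bash
python3 chk.py | grep -v w6
python3 - <<'E'
from cell import cams,status
import cv2,numpy as np
print(status.read_state()["torque"])
for n in("scene","side"):
    im=cams.get_image(n); h=cv2.cvtColor(im,cv2.COLOR_BGR2HSV); old=cv2.imread(f"pics/{n}9.png"); cv2.imwrite(f"pics/{n}10.png",im)
    b=(slice(165,190),slice(340,372)) if n=="scene" else (slice(115,150),slice(322,345))
    m=cv2.inRange(h,(8,150,110),(28,255,255))[b]; p=np.argwhere(m); print(n,len(p),p.mean(0).round(2),p.min(0),p.max(0))
    m=cv2.inRange(h,(100,120,50),(125,255,255))[(slice(165,185),slice(320,362)) if n=="scene" else (slice(115,150),slice(285,330))]; p=np.argwhere(m); print("blue",len(p),p.mean(0).round(2))
    q=cv2.inRange(cv2.cvtColor(old,cv2.COLOR_BGR2HSV),(100,120,50),(125,255,255))[(slice(165,185),slice(320,362)) if n=="scene" else (slice(115,150),slice(285,330))]; p=np.argwhere(q); print("blue old",len(p),p.mean(0).round(2))
E
```

```text
19.75 [ 537.8 -226.2   40.9] [-3.138  0.37  -0.239] [-2.  -0.6 11.7] 59.37462608490559
orange rows [297, 296, 296, 296, 296, 296, 296] [306, 306, 306, 306, 306, 306, 306]
wc []
blue low edge [303, 303, 303, 303, 303, 303, 303, 304]
[ 0.09126416  0.69130385 -0.01631526]
scene 95 [14.4  15.43] [11  7] [18 25]
blue 56 [ 9.54 20.88]
blue old 50 [ 8.8  16.24]
side 154 [21.64 10.54] [15  5] [30 18]
blue 265 [19.15 17.22]
blue old 269 [19.49 16.87]
```

{"method": "move_arm", "body": {
  "plan": [
    [[0,0,-1],[0,0,0],0],
    [[0,0,0],[0,0,0],0]
  ]
}}

```text
clock: 20.15
eef_pos: [537.9, -226.2, 40.0]
tool_rot: [-3.138, 0.37, -0.239]
force: [-1.8, -0.0, 12.4]
width: 59.5
gripper_force: 71.9
```

{"method": "move_arm", "body": {
  "plan": [
    [[0,0,-1],[0,0,0],0],
    [[0,0,0],[0,0,0],0]
  ]
}}

```text
clock: 20.4
eef_pos: [537.9, -226.2, 39.3]
tool_rot: [-3.138, 0.37, -0.239]
force: [-1.2, 0.4, 14.2]
width: 59.5
gripper_force: 71.7
```

{"method": "move_arm", "body": {
  "plan": [
    [[0,0,-1],[0,0,0],0],
    [[0,0,0],[0,0,0],0]
  ]
}}

```text
clock: 20.65
eef_pos: [537.9, -226.2, 39.3]
tool_rot: [-3.138, 0.37, -0.239]
force: [-2.3, 1.2, 19.6]
width: 59.1
gripper_force: 72.1
```

The tool stopped at z 39.3 while the force rose sharply, so the cassette is on the floor. I'll relieve the press, keeping a little load, and then release.

{"method": "move_arm", "body": {
  "plan": [
    [[0,0,1],[0,0,0],0],
    [[0,0,1],[0,0,0],0],
    [[0,0,0],[0,0,0],0]
  ]
}}

```text
clock: 21.02
eef_pos: [537.9, -226.2, 39.3]
tool_rot: [-3.138, 0.369, -0.239]
force: [-2.3, -1.3, 8.6]
width: 59.1
gripper_force: 70.8
```

{"method": "move_arm", "body": {
  "plan": [
    [[0,0,1],[0,0,0],0],
    [[0,0,0],[0,0,0],0.74],
    [[0,0,0],[0,0,0],0.8],
    [[0,0,0],[0,0,0],0.9],
    [[0,0,0],[0,0,0],0.95],
    [[0,0,0],[0,0,0],0.95]
  ]
}}

```text
clock: 21.78
eef_pos: [537.2, -225.2, 39.2]
tool_rot: [-3.137, 0.371, -0.239]
force: [1.0, 0.2, -0.3]
width: 81.1
gripper_force: 0.0
```

```bash
python3 chk.py | grep -v w6
python3 - <<'E'
from cell import cams
import cv2,numpy as np
for n in("scene","side"):
    h=cv2.cvtColor(cams.get_image(n),cv2.COLOR_BGR2HSV)
    b=(slice(165,190),slice(340,372)) if n=="scene" else (slice(115,150),slice(322,345))
    p=np.argwhere(cv2.inRange(h,(8,150,110),(28,255,255))[b]); print(n,len(p),p.mean(0).round(2),p.min(0),p.max(0))
E
```

```text
21.775 [ 537.2 -225.2   39.2] [-3.137  0.371 -0.239] [ 1.   0.2 -0.3] 81.05866708221815
orange rows [297, 296, 296, 296, 296, 296, 296] [309, 309, 309, 309, 309, 309, 309]
wc []
blue low edge [306, 306, 306, 306, 306, 306, 306, 306]
scene 104 [15.09 14.61] [11  5] [19 24]
side 165 [22.59  9.89] [15  4] [30 17]
```

{"method": "move_arm", "body": {
  "plan": [
    [[0,0,5],[0,0,0],0.95],
    [[0,0,15],[0,0,0],0.95],
    [[0,0,30],[0,0,0],0.95],
    [[0,0,40],[0,0,0],1],
    [[0,0,40],[0,0,0],1],
    [[-40,10,20],[0,0,0],1],
    [[-40,10,0],[-2,-9,0],1],
    [[0,0,0],[-2,-9,0],1],
    [[0,0,0],[0,0,0],1]
  ]
}}

```text
clock: 23.05
eef_pos: [454.3, -204.4, 191.2]
tool_rot: [-3.128, 0.049, -0.241]
force: [0.4, 0.1, 1.1]
width: 85.5
gripper_force: 0.0
```

Run:
```python
from look import *
snap('wf'); im=cv2.imread('pics/wf.png'); h=cv2.cvtColor(im,cv2.COLOR_BGR2HSV)
o=np.array([581.8,-238.3]);c,t=np.cos(.24),-np.sin(.24);M=np.array([[c,t],[-t,c]])
for nm,lo,hi in(("orange",(8,150,110),(28,255,255)),("blue",(95,120,50),(125,255,255))):
    m=cv2.morphologyEx(cv2.inRange(h,lo,hi),cv2.MORPH_CLOSE,np.ones((5,5)))[:,240:420]; k,l,st,ce=cv2.connectedComponentsWithStats(m)
    for i in range(1,k):
        if st[i,4]>300:
            q=cv2.boxPoints(cv2.minAreaRect(np.argwhere(l==i)[:,::-1].astype(np.float32)))+[240,0]
            print(nm,st[i,4],q.round().tolist(),[np.round(M@(ray('wf',u,84)[:2]-o),1).tolist() for u in q])
from fit import proj
for n in("scene","side"):
    hh=cv2.cvtColor(cams.get_image(n),cv2.COLOR_BGR2HSV); b=(slice(165,190),slice(335,375)) if n=="scene" else (slice(115,150),slice(315,345))
    m=cv2.inRange(hh,(8,150,110),(28,255,255))[b]; p=np.argwhere(m)[:,::-1]+[b[1].start,b[0].start]
    print(n,len(p),cv2.boxPoints(cv2.minAreaRect(p.astype(np.float32))).round(1).tolist())
```

```text
23.05 [ 454.3 -204.4  191.2] [-3.128  0.049 -0.241] [0.4 0.1 1.1] 85.45826006147647
orange 762 [[284.0, 91.0], [334.0, 50.0], [353.0, 73.0], [303.0, 114.0]] [[-51.1, 28.3], [-22.4, -9.9], [-38.0, -24.4], [-68.2, 14.0]]
blue 395 [[244.0, 0.0], [272.0, 0.0], [272.0, 16.0], [244.0, 16.0]] [[9.3, 54.2], [9.2, 34.5], [-0.6, 35.0], [-0.5, 55.0]]
blue 3905 [[278.0, 51.0], [278.0, 0.0], [361.0, 0.0], [361.0, 51.0]] [[-23.2, 31.7], [9.2, 30.3], [9.0, -27.9], [-23.3, -29.5]]
scene 99 [[344.5, 180.5], [362.79998779296875, 174.39999389648438], [364.6000061035156, 179.8000030517578], [346.29998779296875, 185.89999389648438]]
side 152 [[324.29998779296875, 143.6999969482422], [330.29998779296875, 128.6999969482422], [339.6000061035156, 132.39999389648438], [333.6000061035156, 147.39999389648438]]
```

Run:
```python
from look import *
im=cv2.imread('pics/wf.png').astype(int)
o=np.array([581.8,-238.3]);c,t=np.cos(.24),-np.sin(.24);M=np.array([[c,t],[-t,c]])
m=((im[...,2]-im[...,0])>80)&(im[...,2]>150); m[:, :260]=0; m[:,390:]=0; m[130:]=0
p=np.argwhere(m); print(p.min(0),p.max(0),m.sum())
for x in range(275,370,12):
    r=np.nonzero(m[:,x])[0]; print(x,(r.min(),r.max()) if len(r) else None)
for y in(58,66,74):
    r=np.nonzero(m[y])[0]; print(y,r.min() if len(r) else None,r.max() if len(r) else None)
for u in((p.min(0)[1],p.min(0)[0]),(p.max(0)[1],p.max(0)[0])): print(np.round(M@(ray('wf',u,84)[:2]-o),1))
for x in(290,320,345): print(im[46:110:3,x].tolist())
```

```text
[ 53 279] [ 92 357] 2832
275 None
287 (np.int64(53), np.int64(92))
299 (np.int64(53), np.int64(92))
311 (np.int64(53), np.int64(91))
323 (np.int64(53), np.int64(91))
335 (np.int64(53), np.int64(91))
347 (np.int64(54), np.int64(91))
359 None
58 280 347
66 280 347
74 280 356
[-24.5  31. ]
[-51.9 -27.8]
[[255, 228, 106], [255, 225, 103], [255, 148, 232], [53, 254, 255], [70, 254, 255], [69, 254, 255], [70, 254, 255], [69, 254, 255], [67, 254, 255], [66, 254, 255], [66, 254, 255], [65, 254, 255], [66, 254, 255], [68, 254, 255], [69, 254, 255], [66, 235, 255], [255, 255, 255], [255, 255, 255], [255, 255, 255], [238, 236, 236], [187, 177, 170], [83, 87, 78]]
[[255, 230, 96], [255, 223, 86], [243, 143, 239], [32, 255, 255], [56, 254, 255], [57, 254, 255], [54, 254, 255], [27, 230, 255], [18, 201, 255], [21, 198, 255], [23, 199, 255], [30, 200, 255], [31, 200, 255], [37, 200, 255], [37, 201, 255], [107, 183, 254], [244, 246, 248], [254, 254, 254], [255, 255, 255], [173, 171, 184], [137, 132, 147], [94, 98, 122]]
[[255, 231, 147], [255, 224, 147], [231, 141, 229], [154, 205, 255], [160, 208, 255], [163, 209, 255], [164, 210, 255], [165, 211, 255], [166, 211, 255], [165, 211, 255], [164, 213, 255], [161, 213, 255], [156, 212, 255], [152, 212, 255], [147, 212, 255], [150, 184, 254], [240, 240, 250], [253, 252, 254], [253, 253, 254], [196, 192, 228], [152, 148, 190], [120, 122, 169]]
```

```bash
python3 -c "
from cell import ctrl; print(ctrl.finish_job())"
```

```text
the job is handed in; nothing more can be done
None
```

The blue row is pushed tight against the end plate (held solid at 12 N), the orange-topped cassette stands upright on the floor of the slot, and the job was handed in at about 23 s; the last check of the placing was by measurement in the camera images, as my ten views were used up.

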